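# Run the push-lid coffee grinder

### The job

The coffee grinder is loaded with beans but its lid is off: put the lid on, with the flat tongue at its side in the slot of the grinder's switch housing, and press it fully down against the spring switch until its rim is seated, firmly but never with more than about 40 N. The grinder runs only while the lid is held down, so keep it down for at least 4 seconds and finish the program still holding it there, not letting go. Leave the mug, the honey jar and the teaspoon where they are.

Things in the scene. Friction and masses are not known exactly. Their poses are not given: they have to be found in the camera images.
- grinder: Push-lid coffee grinder: round steel body 86 mm wide at the foot, 75 mm at the top, 102 mm high, stuck to the worktop (fixed). Origin: centre of its underside, z up. On its -x side, as high as the body, a black switch housing (18 mm in x, 32 mm in y) with the slot for the lid's tongue in its upper face. On the grinder, lid and grinder have the same yaw.
- seat (a point): Centre of the lid's seat in the grinder, [0, 0, 80] mm in its frame: the floor ring of the open round well in its top, 66 mm wide and 22 mm deep, with the bean bowl in the middle. When the lid is fully down, the lid's origin is at this point.
- slot_mouth (a point): Centre of the slot's mouth in the upper face of the switch housing, at [-43, 0, 102] mm in the grinder's frame. The slot is vertical, 8 mm (grinder's x) by 20 mm (y); the switch plunger lies 14 mm below its mouth.
- lid: The grinder's lid, loose, standing upright on its open rim on the worktop: smoked cup with a flat black top, 60 mm wide, straight sides, 76 mm high, 0.06 to 0.13 kg. Origin: centre of the rim (underside), z up. It can be gripped round the cup more than 30 mm above the rim, in any direction; along its x line it holds best against the one-sided spring.
- tongue_tip (a point): Centre of the lower end of the lid's black flat tongue, at [-43, 0, 0] mm in the lid's frame. The tongue hangs beside the cup on its -x side, parallel to the wall, from a bridge 24 to 30 mm above the rim; 4 mm thick (x), 16 mm wide (y), its end level with the rim.
- switch (a joint): Travel of the sprung switch plunger in the slot, m: 0 up, grows downward as the tongue presses it (3 N at first, 6 N at 8 mm; springs back when released). With the lid's rim seated it reads 0.008; the motor runs above 0.006. The spring acts at the tongue only, so seating the rim all round by a push at the lid's middle takes about 15 N.
- mug: Green and white mug, 100 mm high, 86 mm wide without its handle, behind the work; leave alone. Origin: centre of its underside.
- honey: Honey jar with a red screw top, 65 mm wide, 100 mm high, behind the work; leave alone. Origin: centre of its underside.
- teaspoon: Metal teaspoon, 139 mm long, lying behind the work; leave alone. Origin: centre of its underside.
Not all that is in view belongs to the job. Leave any orange or turquoise look-alike of the lid alone.

How it is judged:
By the outcome, as a careful person would: the job done as asked, in the order asked, and still so for the second after the job is handed in, while the arm keeps its last pose, push and grip.
It also fails if it takes over 50 s, if anything falls off the work surface, if the arm or the gripper's body presses on something with over 40 N, if the wrist force passes 120 N, or if a joint passes its speed limit or range.

### The arm

A 6-joint arm with a two-finger parallel gripper is mounted at the origin on a cart in front of the work surface, level with it; the furniture and walls round the work are solid. World frame = base frame: x ahead of the robot, y to its left, z up, the work surface at z = 0. Lengths are in mm, angles in rad, forces in N, time in s.
With the tool pointing down it reaches from about 350 to 875 mm from the base axis. Payload 4.2 kg.
Tool frame: the origin (TCP) lies between the finger pads; the fingertips stand 25 mm ahead of it and the grasp point (between the pads) lies 6 mm ahead of it; z points along the fingers, y is the line along which they close (so a half turn about z gives the same grasp; the last joint's range is limited). The gripper opens to 85 mm and grips with 20 to 120 N. Pads are 22 mm wide; open, the fingers measure 114 mm over their backs; the gripper's body (76 mm by 85 mm) begins 54 mm behind the grasp point. The pads swing forward as they close: fully open they stand 13 mm farther back than shut.
Start: joints at [-1.085, 0.385, 0.008, 0, -1.194, -0.259], TCP at [140.556, -608.969, 256.312] pointing down, gripper open.
Joint ranges: [-3.14, 3.14], [-1.21, 2.06], [-1.07, 1.41], [-3.16, 2.05], [-2.99, -0.16], [-3.1, 3.1]. Speed limits (rad/s): [2.79, 2.79, 3.14, 3.14, 3.14, 3.14].

### API

Orientations are given as a unit quaternion [x, y, z, w].
In Python, from bench import read_state, get_image, job_done gives the robot as it stands.
- The arm moves only by the tool play_rows, never from a script. Its argument "series" is a list of rows, each a list of 6 numbers: the shift along the world's x, y, z in mm, then the turn, a rotation vector about the world's x, y, z in units of 6 degrees (1.0 is 6 degrees). A call has 1 to 20 rows; each row shifts and turns the commanded pose from where the row before left it; what a row does not reach is not made up. A row lasts 1/12 s, in which the tool goes at most 41.7 mm and 7.16 degrees, less where a joint would pass 70% of its speed; a pose out of reach is approached as far as the arm can. A call is refused whole if a number of a shift passes 41.7 or a number of a turn 1, either way. A call with a gripper value outside its range is refused whole. "gripper" is the opening, from 0 (shut) to 1 (fully open), set as the call begins (left out, the last holds). The fingers move at their own pace and stop on an object; the grip force is fixed at half the most. Time passes only in rows, so rows that do not move let the fingers close. It gives the time, the measured TCP pose, the force, the opening and the grip force at its end, in the units of the state.
- read_state(): the state, without advancing time (a new reading comes with each control period).
- get_image(name): name is "scene" or "top" or "wrist"; returns a dict with "image" (480x640x3 uint8, red, green, blue), "fx", "fy", "cx", "cy" (pixels), "dist_coeffs" ([k1, k2, p1, p2, k3] as OpenCV has them; the pictures are not rectified), "eye" and "rotation" of the camera in the world. Camera axes: x right, y down, z forward; pixel columns grow to the right and rows downward; lengths in mm; the calibration is good to about 2 mm. A picture is of the moment at which its call begins. There is no depth.
- job_done(): hands the job in; it is judged then, once.
The state is a dict: "clock": time; "joints": joint angles; "joint_vel": joint speeds; "joint_efforts": joint torques, N m; "position": TCP position; "ee_rot": TCP orientation; "contact_force": force on the tool from outside, world axes, zero at the start; "wrist_torque": the same for the moment, N m; "gripper_width": finger opening in mm; "grasp_force": force on a finger pad.
Only numpy, scipy, OpenCV 4.12 (cv2) and the standard library are available. Lean on these libraries where they do the work, as an engineer would, in place of code of your own. Each camera call takes 0.05 s, during which the arm holds its last target. There are 200 camera calls.

## Working session

There is one attempt and no reset: what is moved stays moved. The work goes in short steps, Python scripts to look and compute and a tool call to move; the robot and the scene stay as the last step left them, time stands still between calls to the robot, and variables do not carry over. Pictures are saved under pics/ and viewed, at most 10 in all, crops included, and the job is handed in when it is done.

Besides the shell and the picture viewer there is one more tool, called after "Request:" by a JSON object that holds its "name" and its "arguments". play_rows: Moves the arm, as the interface text tells. Its arguments: {"type":"object","properties":{"series":{"type":"array","items":{"type":"array","items":{"type":"number"}}},"gripper":{"type":"number"}},"required":["series"]}

```bash
mkdir -p pics; ls; cat > h.py <<'E'
import numpy as np, cv2
from bench import read_state,get_image,job_done
from scipy.spatial.transform import Rotation as R
def grab(n,f=None):
    d=get_image(n)
    if f: cv2.imwrite('pics/'+f,cv2.cvtColor(d['image'],cv2.COLOR_RGB2BGR))
    return d
def K(d): return np.array([[d['fx'],0,d['cx']],[0,d['fy'],d['cy']],[0,0,1.]])
def rot(d):
    r=np.array(d['rotation'],float)
    return r if r.shape==(3,3) else R.from_quat(r).as_matrix()
def ray(d,uv):
    p=cv2.undistortPoints(np.array(uv,float).reshape(-1,1,2),K(d),np.array(d['dist_coeffs'],float)).reshape(-1,2)
    return np.c_[p,np.ones(len(p))]@rot(d).T
def onz(d,uv,z):
    r=ray(d,uv); e=np.array(d['eye'],float)
    return e+r*((z-e[2])/r[:,2])[:,None]
def proj(d,P):
    M=rot(d).T; t=-M@np.array(d['eye'],float)
    return cv2.projectPoints(np.array(P,float).reshape(-1,1,3),cv2.Rodrigues(M)[0],t,K(d),np.array(d['dist_coeffs'],float))[0].reshape(-1,2)
E
python3 - <<'E'
from h import *
for n in('scene','top'):
    d=grab(n,n+'0.png'); print(n,d['eye'],np.round(d['rotation'],3).tolist(),d['fx'],d['dist_coeffs'])
print(read_state())
E
```

```text
pics
scene [217.29174489 533.95239504 611.27706853] [-0.243, 0.866, -0.424, 0.108] 433.08466580078533 [-0.0494652  0.         0.         0.         0.       ]
top [353.98512761 -82.20382671 936.60170584] [0.76, -0.641, 0.071, -0.081] 500.8062466733043 [-0.04182419  0.          0.          0.          0.        ]
{'clock': 0.1, 'joints': array([-1.08539981e+00,  3.85504605e-01,  6.76566971e-03, -4.12896776e-04,
       -1.19401559e+00, -2.58590894e-01]), 'joint_vel': array([ 0.00014771, -0.00127033,  0.00159055,  0.00112137,  0.00020947,
        0.00080128]), 'joint_efforts': array([-3.12057819e-04, -3.93318558e+01,  1.88930404e+01,  4.19801205e+00,
       -2.57564818e-03,  8.82507209e-06]), 'position': array([ 140.44403943, -608.53305017,  255.32039488]), 'ee_rot': array([-1.13084190e-01,  9.93584909e-01,  9.81881873e-04, -1.77109122e-04]), 'contact_force': array([0.02268528, 0.56170576, 0.44240343]), 'wrist_torque': array([ 0.01604213, -0.06098511, -0.01198534]), 'grasp_force': 0.0, 'gripper_width': 85.73014285191262}
```

View pics/scene0.png

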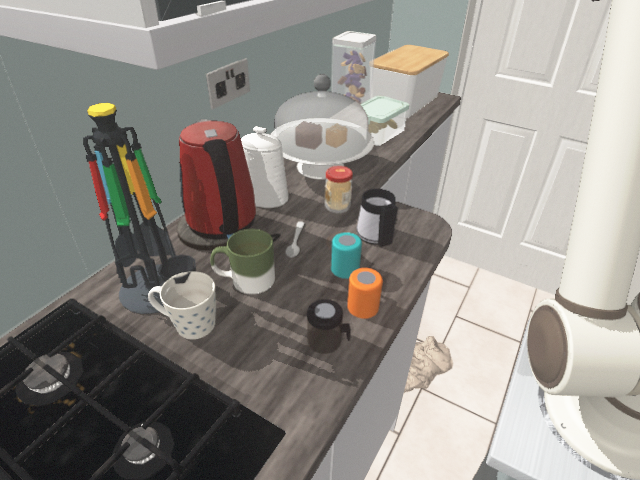

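View pics/top0.png

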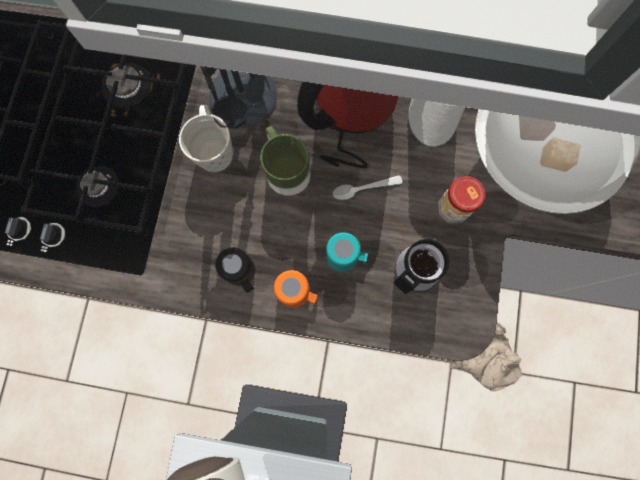

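Lid: black cup at top (233,262), with its tongue at (249,287). Grinder: rim at about (425,262), with the black housing at (404,283). I'll enlarge both for accurate edges.

```bash
python3 - <<'E'
from h import *
d=grab('top'); im=cv2.cvtColor(d['image'],cv2.COLOR_RGB2BGR)
a=im[232:302,203:273];b=im[227:297,385:455]
o=np.hstack([cv2.resize(x,(400,400),interpolation=cv2.INTER_CUBIC) for x in(a,b)])
o=np.clip(o.astype(float)*1.5+15,0,255).astype(np.uint8)
cv2.imwrite('pics/z1.png',o)
for n,uv,z in[('lid',(233,262),76),('ltong',(249,288),27),('gr',(425,262),102),('hous',(404,283),102)]:
    print(n,onz(d,[uv],z).round(1))
print(onz(d,[(320,240),(420,240),(320,340)],0).round(0))
E
```

```text
lid [[460.3 103.8  76. ]]
ltong [[424.5  75.8  27. ]]
gr [[ 511.5 -221.1  102. ]]
hous [[ 470.3 -191.   102. ]]
[[ 539.  -35.    0.]
 [ 571. -223.    0.]
 [ 355.  -67.    0.]]
```

View pics/z1.png

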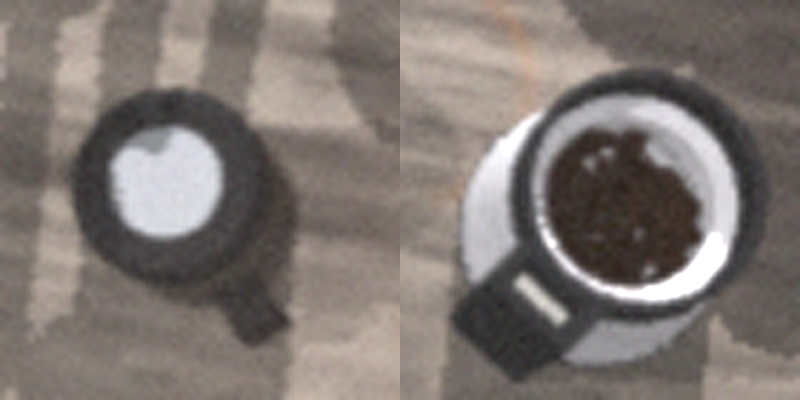

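The enlarged view shows the lid top centre at about (232,264) and the tongue's outer end at (250,290). The grinder rim centre is at (426.6,260.8) and the pale slot at (409.3,279.3).

```bash
cat >> h.py <<'E'
def yaws():
    s=read_state(); m=R.from_quat(s['ee_rot']).as_matrix(); return s,np.degrees(np.arctan2(m[1,1],m[0,1])),m
E
python3 - <<'E'
from h import *
d=grab('top')
def f(p,o): return (o[0]+p[0]/5.714-.4,o[1]+p[1]/5.714-.4)
L=onz(d,[f((168,184),(203,232))],76)[0]; T=onz(d,[f((269,333),(203,232))],30)[0]
G=onz(d,[f((240,195),(385,227))],102)[0]; S=onz(d,[f((141,301),(385,227))],102)[0]
y=lambda a,b:np.degrees(np.arctan2(*(a-b)[1::-1]))
print(L,T,np.linalg.norm((L-T)[:2]),y(L,T)); print(G,S,np.linalg.norm((G-S)[:2]),y(G,S))
# second view check
e=grab('scene'); print(proj(e,[L,T,G,S]).round(1))
s,yw,m=yaws(); print(s['position'],yw,m.round(3),s['joints'])
w=grab('wrist'); print(w['eye'],m.T@(w['eye']-s['position']),(m.T@rot(w)).round(3),w['fx'])
print(onz(d,[(292,289)],76))
E
```

```text
[456.90099575 104.86933372  76.        ] [421.12701865  73.38685719  30.        ] 47.65421037783401 41.349019817759874
[ 514.08043262 -223.54336909  102.        ] [ 478.01184153 -198.84608645  102.        ] 43.71383113735401 -34.400652010944405
[[324.9 311. ]
 [351.2 325.6]
 [378.9 197.4]
 [389.4 207.7]]
[ 140.51487158 -608.76109742  255.79539927] 102.99475658103648 [[-0.974 -0.225 -0.   ]
 [-0.225  0.974  0.001]
 [ 0.     0.001 -1.   ]] [-1.08537228e+00  3.85150660e-01  7.34268010e-03 -1.74847108e-04
 -1.19400583e+00 -2.58558288e-01]
[  60.37857092 -626.4780895   373.05011028] [  82.08002003    0.87653967 -117.2454167 ] [[ 0.001 -0.948 -0.317]
 [ 1.     0.001 -0.001]
 [ 0.001 -0.317  0.948]] 421.9901567552164
[[431.48430669  -5.93542422  76.        ]]
```

Request:
{"name": "play_rows", "arguments": {"series": [[28,28,0,0,0,1],[28,28,0,0,0,1],[28,28,0,0,0,1],[28,28,0,0,0,1],[28,28,0,0,0,1],[28,28,0,0,0,1],[28,28,0,0,0,1],[28,28,0,0,0,1],[28,28,0,0,0,1],[5,32,0,0,0,1],[5,32,0,0,0,1],[5,32,0,0,0,1],[5,32,0,0,0,1],[5,32,0,0,0,1],[5,32,0,0,0,1],[5,32,0,0,0,1],[5,32,0,0,0,1],[5,32,0,0,0,1],[5,32,0,0,0,1],[5,32,0,0,0,1]], "gripper": 1}}

```text
clock: 1.97
position: [447.4, -3.4, 256.6]
ee_rot: [0.918, -0.396, 0.0, -0.0]
contact_force: [0.8, 0.8, 1.0]
gripper_width: 85.4
grasp_force: 0.0
```

Request:
{"name": "play_rows", "arguments": {"series": [[2,37,-10,0,0,0],[2,37,-10,0,0,0],[2,37,-10,0,0,0],[0,0,-10,0,0,0],[0,0,0,0,0,0],[0,0,0,0,0,0],[0,0,0,0,0,0]]}}

```text
clock: 2.55
position: [453.7, 105.5, 216.8]
ee_rot: [0.917, -0.399, 0.0, -0.0]
contact_force: [0.8, -0.2, 0.5]
gripper_width: 85.5
grasp_force: 0.0
```

```bash
python3 - <<'E'
from h import *
s,y,m=yaws(); print(s['position'],y,s['joints'],s['contact_force'])
grab('wrist','w1.png')
E
```

```text
[453.70239706 105.47568811 216.8457222 ] -137.04851037551953 [ 5.78775936e-01  1.48556069e-01 -4.27542060e-01  3.40744596e-04
 -9.94168409e-01  1.70683190e-01] [ 0.79537894 -0.19918658  0.51799131]
```

View pics/w1.png

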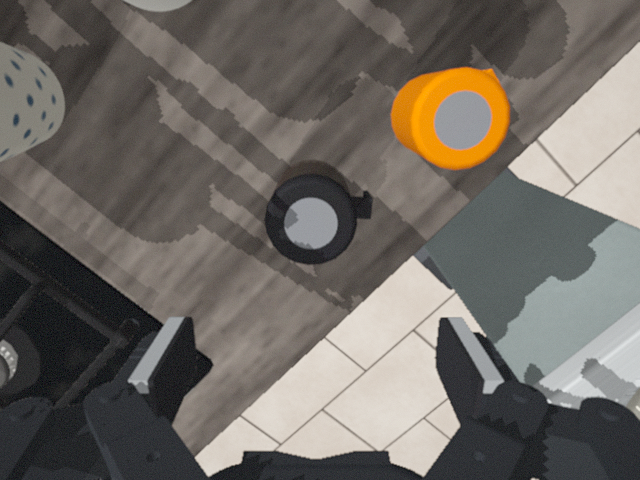

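Wrist view: the lid top is a circle at about (311,219), 265–356 px wide, with the tongue at its right at (363,205).

```bash
python3 - <<'E'
from h import *
d=grab('wrist');im=d['image'].astype(int)
g=im[165:275,255:385].astype(np.uint8)
m=((im.max(2)-im.min(2)<14)&(im.min(2)>110))[180:265,262:360].astype(np.uint8)
n,l,st,c=cv2.connectedComponentsWithStats(m);i=1+np.argmax(st[1:,4]);
cs,_=cv2.findContours((l==i).astype(np.uint8),0,1);(u,v),r=cv2.minEnclosingCircle(max(cs,key=cv2.contourArea));lab=(u+262,v+180);print('label',lab,r)
L=onz(d,[lab,(310.5,219)],76);print(L)
print('w',onz(d,[(265,219),(356,219)],76))
o=cv2.resize(g[:,:,::-1],(780,600)[:2] if 0 else (650,550),interpolation=cv2.INTER_CUBIC);cv2.imwrite('pics/w1z.png',np.clip(o*1.8+10,0,255).astype(np.uint8))
E
```

```text
label (310.63958740234375, 223.38113403320312) 26.480236053466797
[[458.02324258 105.29901159  76.        ]
 [460.0661093  103.22110957  76.        ]]
w [[481.28160101 122.98192131  76.        ]
 [438.86237276  83.46039164  76.        ]]
```

View pics/w1z.png

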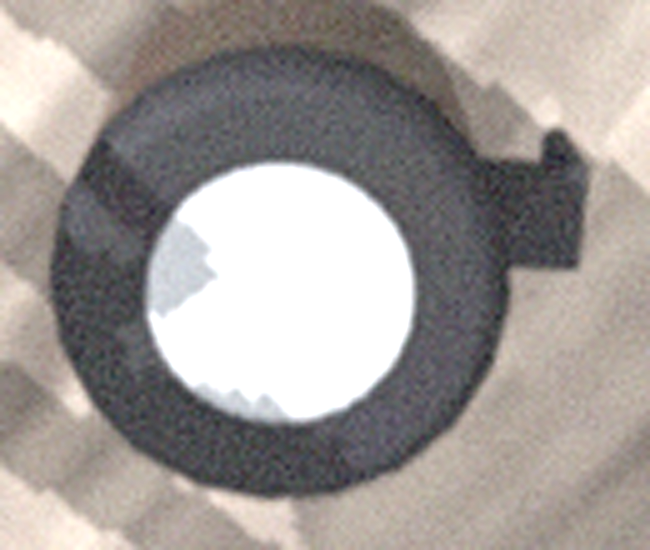

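```bash
python3 - <<'E'
from h import *
d=grab('wrist')
T=onz(d,[(371.4,208),(356,208.5)],30);L=np.array([457.8,105.3])
for t in T: v=L-t[:2];print(t,np.linalg.norm(v),np.degrees(np.arctan2(v[1],v[0])))
E
```

```text
[424.07590501  76.19004233  30.        ] 44.5500192881247 40.800097115688374
[432.19645057  84.28522104  30.        ] 33.12344604998491 39.37832806122335
```

Request:
{"name": "play_rows", "arguments": {"series": [[2,0,-15,0,0,-0.33],[2,0,-15,0,0,0],[0,0,-15,0,0,0],[0,0,-15,0,0,0],[0,0,-15,0,0,0],[0,0,-15,0,0,0],[0,0,-15,0,0,0],[0,0,-12,0,0,0],[0,0,-10,0,0,0],[0,0,-10,0,0,0],[0,0,-10,0,0,0],[0,0,-8,0,0,0],[0,0,0,0,0,0],[0,0,0,0,0,0],[0,0,0,0,0,0]]}}

```text
clock: 3.95
position: [458.1, 106.0, 61.9]
ee_rot: [0.91, -0.415, 0.0, -0.0]
contact_force: [-0.6, 0.1, -0.5]
gripper_width: 85.3
grasp_force: 0.0
```

Request:
{"name": "play_rows", "arguments": {"series": [[0,0,0,0,0,0],[0,0,0,0,0,0],[0,0,0,0,0,0],[0,0,0,0,0,0],[0,0,0,0,0,0],[0,0,0,0,0,0],[0,0,0,0,0,0],[0,0,0,0,0,0],[0,0,0,0,0,0],[0,0,0,0,0,0],[0,0,0,0,0,0],[0,0,0,0,0,0]], "gripper": 0}}

```text
clock: 4.95
position: [458.1, 106.3, 62.2]
ee_rot: [0.91, -0.414, 0.001, -0.001]
contact_force: [-0.5, 0.1, 6.4]
gripper_width: 58.7
grasp_force: 64.1
```

Request:
{"name": "play_rows", "arguments": {"series": [[0,0,10,0,0,0],[0,0,20,0,0,0],[0,0,26,0,0,0],[0,0,26,0,0,0],[0,0,26,0,0,0],[0,0,26,0,0,0],[0,0,26,0,0,0],[0,0,0,0,0,0]]}}

```text
clock: 5.62
position: [460.1, 107.2, 226.6]
ee_rot: [0.91, -0.414, 0.004, -0.004]
contact_force: [0.8, 0.5, -0.1]
gripper_width: 58.4
grasp_force: 64.5
```

Request:
{"name": "play_rows", "arguments": {"series": [[2,-12,0,0,0,-0.5],[4,-24,0,0,0,-0.9],[4,-24,0,0,0,-0.9],[4,-24,0,0,0,-0.9],[4,-24,0,0,0,-0.9],[4,-24,0,0,0,-0.9],[4,-24,0,0,0,-0.9],[4,-24,0,0,0,-0.9],[4,-24,0,0,0,-0.9],[4,-24,0,0,0,-0.9],[4,-24,0,0,0,-0.9],[4,-24,0,0,0,-0.9],[4,-24,0,0,0,-0.9],[4,-24,0,0,0,-0.9],[2,-6,0,0,0,-0.37],[0,0,0,0,0,0],[0,0,0,0,0,0],[0,0,0,0,0,0],[0,0,0,0,0,0]]}}

```text
clock: 7.2
position: [513.3, -223.1, 221.2]
ee_rot: [-0.467, 0.884, 0.0, -0.0]
contact_force: [0.9, -0.4, -0.3]
gripper_width: 58.9
grasp_force: 64.4
```

```bash
python3 - <<'E'
from h import *
s,y,m=yaws(); print(s['position'],y,s['joints'],s['contact_force'],s['gripper_width'])
w=grab('wrist');t=grab('top');c=grab('scene')
a=w['image'][:,:,::-1]; a=cv2.resize(a,(400,300))
P=s['position'];p=proj(t,[P-[0,0,62]])[0].astype(int); q=proj(c,[P-[0,0,62]])[0].astype(int)
cr=lambda i,p,h:cv2.resize(i['image'][p[1]-h:p[1]+h,p[0]-h:p[0]+h,::-1],(400,400),interpolation=cv2.INTER_CUBIC)
o=np.hstack([cv2.resize(w['image'][:,:,::-1],(533,400)),cr(c,q,60)[:, :267]]) if 0 else np.hstack([cr(t,p,60),cr(c,q,60)])
print(p,q)
cv2.imwrite('pics/g1.png',o); cv2.imwrite('pics/w2.png',w['image'][:,:,::-1])
E
```

```text
[ 513.33702733 -223.13090503  221.20169964] 145.69217896815175 [-1.20627341e-01  3.02743211e-01 -2.07142418e-01 -2.64323601e-04
 -1.06123519e+00 -4.78028133e-01] [ 0.88693941 -0.40484452 -0.2859062 ] 58.88735744862512
[433 255] [381 174]
```

View pics/g1.png

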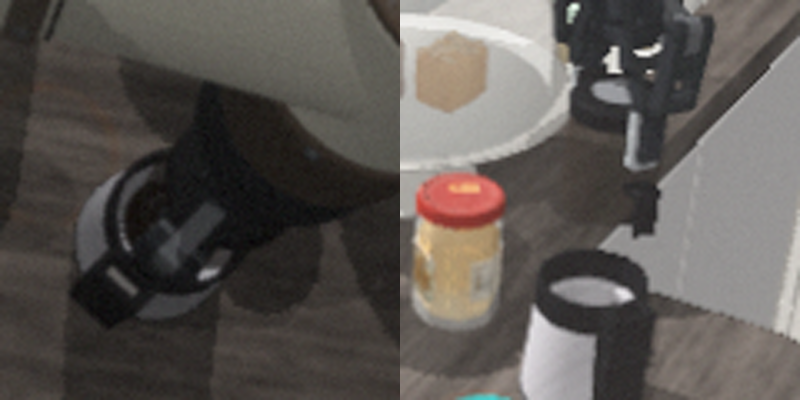

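View pics/w2.png

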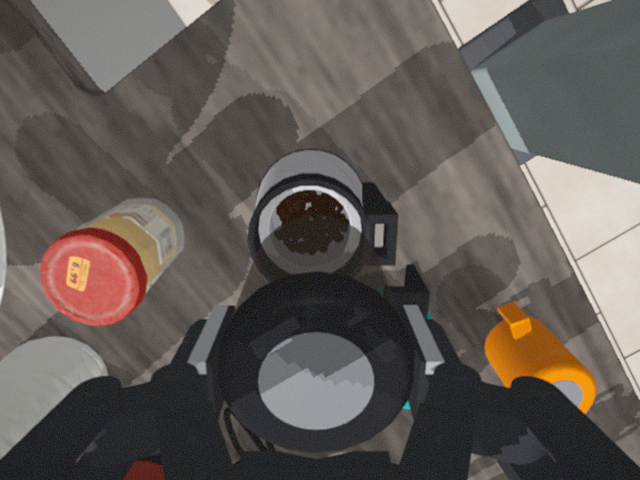

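The wrist view shows the grinder rim spanning 250–366 px with its top at about y=175, and the slot at (379.5,235). The lid label is at (316,381) and the tongue bridge end at about (428,293).

```bash
python3 - <<'E'
from h import *
s,y,m=yaws(); P=s['position'];d=grab('wrist');im=d['image'].astype(int)
# slot: bright blob in housing
g=im.min(2);sub=(g[215:256,370:391]>120).astype(np.uint8)
n,l,st,c=cv2.connectedComponentsWithStats(sub);i=1+np.argmax(st[1:,4]);sl=c[i]+[370,215];print('slot blob',sl,st[i])
# label
sub=((g>85)&(im.max(2)-g<25))[320:440,245:390].astype(np.uint8)
n,l,st,c=cv2.connectedComponentsWithStats(sub);i=1+np.argmax(st[1:,4]);cs,_=cv2.findContours((l==i).astype(np.uint8),0,1)
e=cv2.fitEllipse(cv2.convexHull(np.vstack(cs)));lab=np.array(e[0])+[245,320];print('label',lab,e[1])
L=onz(d,[lab],P[2]-62.2+76)[0];print('lid',L,'tcp',P)
# inner white ring top / rim fit: rows scan of outer rim left/right
print('rim pts',onz(d,[(250,228),(366,228),(308,175)],102))
for z in(102,95,88): print('slot',z,onz(d,[sl],z)[0])
sm=(g[140:300,230:420]<60).astype(np.uint8)*255
cv2.imwrite('pics/w2z.png',np.clip(cv2.resize(d['image'][150:330,235:455,::-1],(733,600),interpolation=cv2.INTER_CUBIC).astype(float)*1.5+10,0,255).astype(np.uint8))
E
```

```text
slot blob [379.13407821 234.74860335] [  5   9   9  23 179]
label [315.6091156  381.15026093] (96.92406463623047, 116.18482208251953)
lid [ 511.6571055  -224.32630427  235.29310794] tcp [ 513.56688145 -223.28231174  221.49310794]
rim pts [[ 540.62992211 -250.42974282  102.        ]
 [ 484.24957234 -212.01818877  102.        ]
 [ 494.63007819 -257.02773467  102.        ]]
slot 102 [ 480.04922007 -204.09951848  102.        ]
slot 95 [ 480.43837744 -201.56049824   95.        ]
slot 88 [ 480.82753482 -199.02147801   88.        ]
```

View pics/w2z.png

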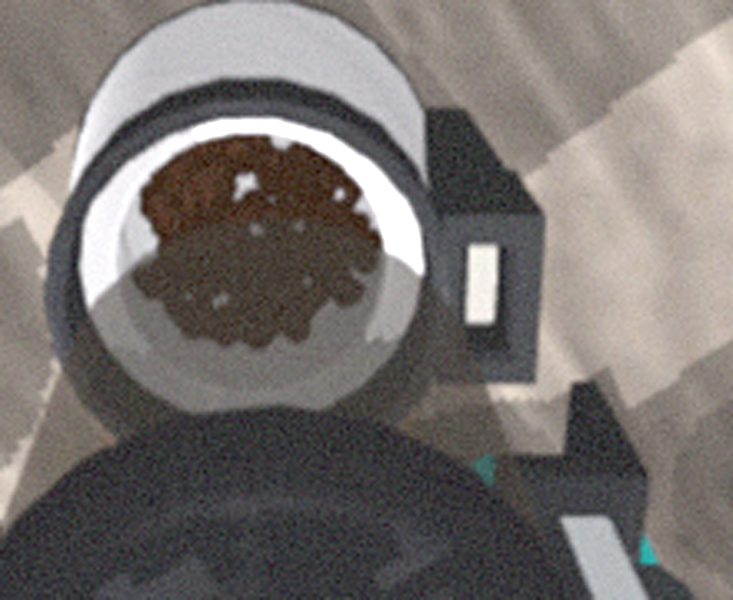

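```bash
python3 - <<'E'
from h import *
d=grab('wrist')
G,S=onz(d,[(310.3,229.5),(380.5,238.2)],102)
v=(G-S)[:2];print(G,S,np.linalg.norm(v),np.degrees(np.arctan2(v[1],v[0])))
print(proj(d,[[514.1,-223.5,102],[478,-198.8,102]]))
L=np.array([511.7,-224.3]);
# tongue bridge outer end in zoom: top corners (500,455)-(645,475): outer edge corner (645,475),(640,570?)
z=221.4-62.2+30
for yw in(-34.4,-36):
  c,s=np.cos(np.radians(yw)),np.sin(np.radians(yw))
  for B in([511.7,-224.3],[513.5,-223.2]):
    q=[[B[0]+c*a-s*b,B[1]+s*a+c*b,z] for a,b in((-45,-8),(-45,8))]
    p=proj(d,q);print(yw,B,((p-[235,150])*3.332).round(0).tolist())
s,y,m=yaws();print(s['position'],y)
E
```

```text
[ 511.87094643 -229.79756948  102.        ] [ 480.54404167 -201.90201723  102.        ] 41.946832976647585 -41.68398664951705
[[313.21792001 239.8779031 ]
 [386.8803929  240.00215889]]
-34.4 [511.7, -224.3] [[653.0, 462.0], [641.0, 582.0]]
-34.4 [513.5, -223.2] [[644.0, 477.0], [632.0, 596.0]]
-36 [511.7, -224.3] [[654.0, 471.0], [638.0, 591.0]]
-36 [513.5, -223.2] [[645.0, 486.0], [630.0, 605.0]]
[ 513.59990138 -223.48881722  221.4705212 ] 145.65141151392925
```

```bash
python3 - <<'E'
from h import *
d=grab('wrist'); t=grab('top')
def w(p): return (235+p[0]/3.332-.35,150+p[1]/3.332-.35)
def yv(a,b):
    v=b-a; return np.linalg.norm(v), np.degrees(np.arctan2(v[1],v[0]))
for n,a,b in[('outer',(543,210),(533,380)),('inner edge slot',(466,243),(465,325)),('slot right',(506,243),(505,350)),('near end',(440,213),(543,210)),('far end',(440,380),(533,380))]:
    A,B=onz(d,[w(a),w(b)],102);print(n,A[:2],B[:2],yv(A,B))
# predicted corners for candidates
for yw in(-32,-34.4,-37,-40):
    c,s=np.cos(np.radians(yw)),np.sin(np.radians(yw)); S=np.array([480.5,-201.7])
    f=lambda a,b:[S[0]+c*a-s*b,S[1]+s*a+c*b,102]
    p=proj(d,[f(-9,-16),f(-9,16),f(9,-16),f(9,16),f(-4,-10),f(-4,10),f(4,-10),f(43,0),f(43,-33),f(76,0),f(10,0)])
    print(yw,((p-[235,150]+.35)*3.332).round(0).tolist())
E
```

```text
outer [ 464.12143308 -209.77344084] [ 482.01416573 -183.27044348] (np.float64(31.977472550079757), np.float64(55.97588370830076))
inner edge slot [ 478.40630148 -212.2369258 ] [ 486.63259562 -199.2913165 ] (np.float64(15.33821095442941), np.float64(57.566061095310744))
slot right [ 472.58889202 -208.27274281] [ 483.19390507 -191.1395398 ] (np.float64(20.149762952103128), np.float64(58.243555314136074))
near end [ 479.27942958 -219.44181011] [ 464.12143308 -209.77344084] (np.float64(17.978938292699883), np.float64(147.46865958732425))
far end [ 495.98390907 -192.80850974] [ 482.01416573 -183.27044348] (np.float64(16.9153314199166), np.float64(145.6760659752484))
-32 [[540.0, 208.0], [536.0, 378.0], [436.0, 211.0], [437.0, 381.0], [510.0, 242.0], [509.0, 348.0], [465.0, 243.0], [246.0, 305.0], [237.0, 123.0], [61.0, 312.0], [431.0, 298.0]]
-34.4 [[543.0, 210.0], [532.0, 380.0], [440.0, 209.0], [433.0, 380.0], [513.0, 242.0], [506.0, 349.0], [467.0, 242.0], [246.0, 296.0], [245.0, 113.0], [60.0, 295.0], [431.0, 296.0]]
-37 [[547.0, 212.0], [528.0, 382.0], [445.0, 207.0], [429.0, 377.0], [515.0, 243.0], [504.0, 350.0], [470.0, 241.0], [246.0, 285.0], [254.0, 101.0], [60.0, 277.0], [431.0, 294.0]]
-40 [[552.0, 215.0], [523.0, 384.0], [450.0, 205.0], [425.0, 375.0], [518.0, 245.0], [501.0, 351.0], [473.0, 240.0], [247.0, 273.0], [265.0, 89.0], [60.0, 256.0], [432.0, 291.0]]
```

```bash
python3 - <<'E'
from h import *
d=grab('wrist');s,y,m=yaws();P=s['position'];z0=P[2]-62.2;print(P,y)
# lid yaw candidates
for yw in(-33,-34.4,-36):
  c,s_=np.cos(np.radians(yw)),np.sin(np.radians(yw))
  for B in(P[:2],np.array([511.7,-224.3])):
    q=[[B[0]+c*a-s_*b,B[1]+s_*a+c*b,z0+h] for a,b,h in((-45,-8,30),(-45,8,30),(-30,-8,30),(-45,-8,0),(-41,-8,0),(0,0,76))]
    print(yw,B.round(1),((proj(d,q)-[235,150]+.35)*3.332).round(0).tolist())
cv2.imwrite('pics/t.png',np.clip(cv2.resize(d['image'][255:335,370:450,::-1],(600,600),interpolation=cv2.INTER_CUBIC).astype(float)*2.5+10,0,255).astype(np.uint8))
E
```

```text
[ 513.57636853 -223.77385395  221.38077226] 145.61653566697123
-33 [ 513.6 -223.8] [[643.0, 468.0], [634.0, 588.0], [515.0, 471.0], [588.0, 372.0], [559.0, 373.0], [258.0, 788.0]]
-33 [ 511.7 -224.3] [[655.0, 456.0], [646.0, 577.0], [527.0, 459.0], [598.0, 362.0], [569.0, 363.0], [272.0, 774.0]]
-34.4 [ 513.6 -223.8] [[644.0, 476.0], [632.0, 596.0], [517.0, 476.0], [589.0, 380.0], [560.0, 380.0], [258.0, 788.0]]
-34.4 [ 511.7 -224.3] [[656.0, 465.0], [644.0, 585.0], [528.0, 465.0], [599.0, 370.0], [570.0, 370.0], [272.0, 774.0]]
-36 [ 513.6 -223.8] [[645.0, 486.0], [629.0, 605.0], [518.0, 483.0], [590.0, 388.0], [561.0, 387.0], [258.0, 788.0]]
-36 [ 511.7 -224.3] [[656.0, 475.0], [641.0, 594.0], [529.0, 471.0], [600.0, 378.0], [571.0, 377.0], [272.0, 774.0]]
```

View pics/t.png

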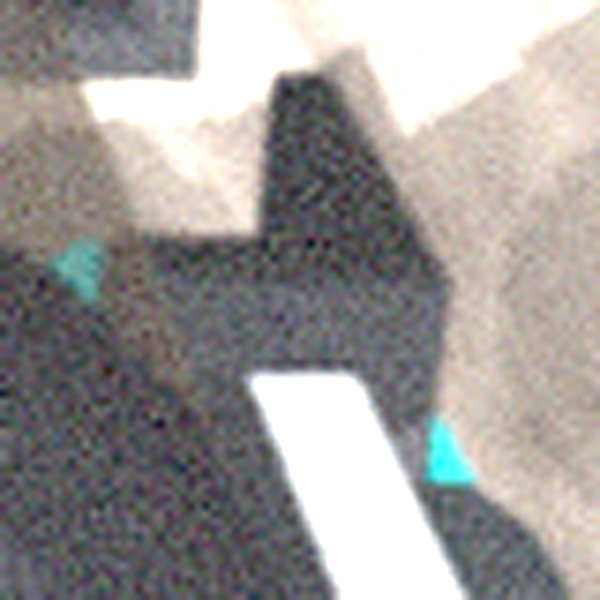

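The zoom shows the tongue tip corners at about (407,265) and (414,265) and the bridge corner at (430,292). Those match the lid sitting at the TCP, about 1 mm toward −x. I'll go down to just above the slot and compare there.

Request:
{"name": "play_rows", "arguments": {"series": [[1.6,-1.5,-8,0,0,0],[1.6,-1.5,-10,0,0,0],[0,0,-10,0,0,0],[0,0,-10,0,0,0],[0,0,-8,0,0,0],[0,0,-5,0,0,0],[0,0,0,0,0,0],[0,0,0,0,0,0],[0,0,0,0,0,0],[0,0,0,0,0,0]]}}

```text
clock: 8.43
position: [517.1, -227.1, 170.9]
ee_rot: [-0.466, 0.885, -0.0, 0.001]
contact_force: [-1.0, 0.1, -0.8]
gripper_width: 58.3
grasp_force: 64.4
```

```bash
python3 - <<'E'
from h import *
s,y,m=yaws();P=s['position'];print(P,y,s['contact_force'],s['gripper_width'])
d=grab('wrist')
p=proj(d,[[480.5,-201.7,102]])[0];print(p)
x0,y0=int(p[0])-35,int(p[1])-30;print(x0,y0)
cv2.imwrite('pics/t2.png',np.clip(cv2.resize(d['image'][y0:y0+75,x0:x0+100,::-1],(800,600),interpolation=cv2.INTER_CUBIC).astype(float)*2+15,0,255).astype(np.uint8))
def pr(B,yw,L):
    c,s_=np.cos(np.radians(yw)),np.sin(np.radians(yw))
    return ((proj(d,[[B[0]+c*a-s_*b,B[1]+s_*a+c*b,h] for a,b,h in L])-[x0,y0]+.5)*8).round(0).tolist()
print('slot',pr((480.5,-201.7),-34,[(-4,-10,102),(4,-10,102),(-9,-16,102),(9,-16,102),(-9,16,102)]))
z=P[2]-62.2;print('tongue',pr(P[:2],-34.4,[(-45,-8,z),(-41,-8,z),(-45,-8,z+30),(-41,-8,z+24),(-30,-8,z+30)]))
E
```

```text
[ 517.14059672 -227.06634242  170.94092502] 145.59928142750584 [-0.96123543  0.10035641 -0.77708764] 58.317115850600146
[406.57497332 274.26743716]
371 244
slot [[367.0, 90.0], [232.0, 91.0], [459.0, -6.0], [152.0, -4.0], [418.0, 484.0]]
tongue [[330.0, 162.0], [260.0, 162.0], [461.0, 394.0], [353.0, 341.0], [155.0, 394.0]]
```

View pics/t2.png

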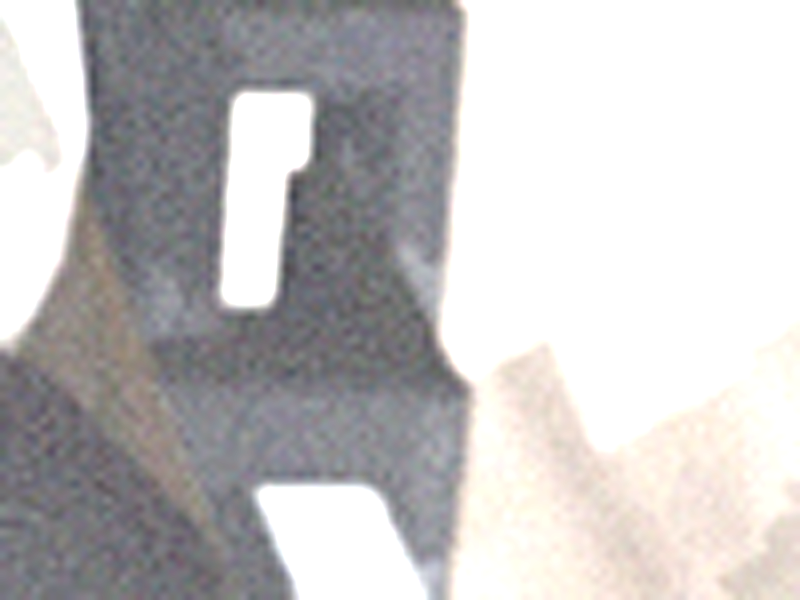

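The tongue now sits over the slot, its tip's inner edge running (290,168)→(275,305) against the slot's inner edge at x≈232–220. Allowing for the drop, it needs a trim of about 1 mm. I'll insert slowly to just above the plunger.

Request:
{"name": "play_rows", "arguments": {"series": [[0,0.9,0,0,0,0.08],[0,0,0,0,0,0],[0,0,-2,0,0,0],[0,0,-2,0,0,0],[0,0,-2,0,0,0],[0,0,-2,0,0,0],[0,0,-1,0,0,0],[0,0,-1,0,0,0],[0,0,0,0,0,0],[0,0,0,0,0,0]]}}

```text
clock: 9.32
position: [516.8, -226.1, 160.3]
ee_rot: [-0.47, 0.883, 0.0, -0.0]
contact_force: [0.6, -0.4, -0.3]
gripper_width: 59.0
grasp_force: 64.4
```

Request:
{"name": "play_rows", "arguments": {"series": [[0,0,-1,0,0,0],[0,0,-1,0,0,0],[0,0,-1,0,0,0],[0,0,-1,0,0,0],[0,0,0,0,0,0],[0,0,0,0,0,0]]}}

```text
clock: 9.82
position: [516.7, -226.1, 156.2]
ee_rot: [-0.47, 0.883, 0.0, -0.0]
contact_force: [-0.0, -0.5, -0.2]
gripper_width: 58.8
grasp_force: 64.4
```

No contact force with the rim 8 mm into the well, so the tongue is in the slot. I'll keep going down.

Request:
{"name": "play_rows", "arguments": {"series": [[0,0,-1,0,0,0],[0,0,-1,0,0,0],[0,0,-1,0,0,0],[0,0,-1,0,0,0],[0,0,-1,0,0,0],[0,0,-1,0,0,0],[0,0,-1,0,0,0],[0,0,-1,0,0,0],[0,0,0,0,0,0],[0,0,0,0,0,0]]}}

```text
clock: 10.65
position: [516.8, -226.1, 148.6]
ee_rot: [-0.47, 0.883, -0.0, 0.0]
contact_force: [-0.9, 1.4, 3.5]
gripper_width: 58.7
grasp_force: 64.6
```

Request:
{"name": "play_rows", "arguments": {"series": [[0,0,-1,0,0,0],[0,0,-1,0,0,0],[0,0,-1,0,0,0],[0,0,0,0,0,0],[0,0,0,0,0,0]]}}

```text
clock: 11.07
position: [516.8, -226.1, 145.4]
ee_rot: [-0.47, 0.883, -0.0, -0.0]
contact_force: [-1.2, 0.9, 3.8]
gripper_width: 58.4
grasp_force: 64.8
```

Request:
{"name": "play_rows", "arguments": {"series": [[0,0,-1,0,0,0],[0,0,-1,0,0,0],[0,0,-0.7,0,0,0],[0,0,0,0,0,0],[0,0,0,0,0,0]]}}

```text
clock: 11.48
position: [516.8, -226.1, 142.7]
ee_rot: [-0.47, 0.883, -0.0, -0.0]
contact_force: [-2.0, 1.4, 5.0]
gripper_width: 58.5
grasp_force: 64.9
```

Request:
{"name": "play_rows", "arguments": {"series": [[0,0,-0.5,0,0,0],[0,0,0,0,0,0],[0,0,0,0,0,0]]}}

```text
clock: 11.73
position: [516.8, -226.1, 142.3]
ee_rot: [-0.47, 0.883, -0.0, 0.0]
contact_force: [-1.0, 0.2, 5.1]
gripper_width: 58.9
grasp_force: 65.0
```

Request:
{"name": "play_rows", "arguments": {"series": [[0,0,-0.5,0,0,0],[0,0,0,0,0,0],[0,0,0,0,0,0]]}}

```text
clock: 11.98
position: [516.8, -226.1, 142.2]
ee_rot: [-0.47, 0.883, -0.0, 0.0]
contact_force: [-1.7, 2.1, 7.6]
gripper_width: 58.4
grasp_force: 65.1
```

Contact with the seat is starting, so I'll press on in small steps.

Request:
{"name": "play_rows", "arguments": {"series": [[0,0,-0.5,0,0,0],[0,0,0,0,0,0],[0,0,0,0,0,0]]}}

```text
clock: 12.23
position: [516.8, -226.1, 142.3]
ee_rot: [-0.47, 0.883, -0.0, 0.0]
contact_force: [-2.2, 1.6, 9.9]
gripper_width: 58.8
grasp_force: 65.3
```

Request:
{"name": "play_rows", "arguments": {"series": [[0,0,-0.5,0,0,0],[0,0,0,0,0,0],[0,0,0,0,0,0]]}}

```text
clock: 12.48
position: [516.8, -226.1, 142.2]
ee_rot: [-0.47, 0.883, -0.0, 0.0]
contact_force: [-4.6, 2.1, 11.1]
gripper_width: 58.8
grasp_force: 65.4
```

Request:
{"name": "play_rows", "arguments": {"series": [[0,0,-0.5,0,0,0],[0,0,0,0,0,0],[0,0,0,0,0,0]]}}

```text
clock: 12.73
position: [516.8, -226.1, 142.2]
ee_rot: [-0.47, 0.883, -0.0, 0.0]
contact_force: [-3.4, 2.8, 14.7]
gripper_width: 58.6
grasp_force: 65.6
```

Request:
{"name": "play_rows", "arguments": {"series": [[0,0,-0.5,0,0,0],[0,0,-0.5,0,0,0],[0,0,0,0,0,0],[0,0,0,0,0,0]]}}

```text
clock: 13.07
position: [516.8, -226.1, 142.2]
ee_rot: [-0.47, 0.882, -0.001, 0.0]
contact_force: [-5.6, 4.6, 20.5]
gripper_width: 59.2
grasp_force: 66.1
```

Request:
{"name": "play_rows", "arguments": {"series": [[0,0,-0.5,0,0,0],[0,0,-0.3,0,0,0],[0,0,0,0,0,0],[0,0,0,0,0,0]]}}

```text
clock: 13.4
position: [516.8, -226.1, 142.1]
ee_rot: [-0.47, 0.882, -0.001, 0.0]
contact_force: [-7.3, 4.9, 22.1]
gripper_width: 58.6
grasp_force: 66.4
```

```bash
python3 - <<'E'
from h import *
s,y,m=yaws();print(s['clock'],s['position'],y,m[:,2],s['contact_force'],s['wrist_torque'],s['gripper_width'])
for n in('scene','wrist'):
    d=grab(n,n+'_end.png')
P=s['position'];z=80
# label position check by wrist: expected at z=156 if no slip
im=d['image'].astype(int);g=im.min(2);sub=((g>85)&(im.max(2)-g<25))[320:440,245:390].astype(np.uint8)
n,l,st,c=cv2.connectedComponentsWithStats(sub);i=1+np.argmax(st[1:,4]);cs,_=cv2.findContours((l==i).astype(np.uint8),0,1)
e=cv2.fitEllipse(cv2.convexHull(np.vstack(cs)));print('label',np.array(e[0])+[245,320],e[1])
E
```

```text
13.4 [ 516.75190565 -226.08424849  142.145108  ] 146.12019179204597 [ 9.47916272e-04 -1.11653270e-03 -9.99998927e-01] [-7.27398866  4.92808062 22.13572771] [ 1.77664238  2.49482042 -0.08411711] 58.58742387253729
label [315.83699799 381.27750397] (98.73609924316406, 117.86571502685547)
```

Request:
{"name": "play_rows", "arguments": {"series": [[-0.7,0.4,0,0,0,0],[0,0,0,0,0,0],[0,0,0,0,0,0],[0,0,0,0,0,0]]}}

```text
clock: 13.83
position: [516.7, -226.0, 142.1]
ee_rot: [-0.47, 0.882, -0.001, 0.001]
contact_force: [-5.4, 4.1, 22.3]
gripper_width: 59.0
grasp_force: 66.6
```

Request:
{"name": "play_rows", "arguments": {"series": [[-0.7,0.4,-0.3,0,0,0],[0,0,0,0,0,0],[0,0,0,0,0,0],[0,0,0,0,0,0]]}}

```text
clock: 14.17
position: [516.6, -226.0, 142.2]
ee_rot: [-0.471, 0.882, -0.002, 0.001]
contact_force: [-5.3, 1.9, 21.8]
gripper_width: 58.4
grasp_force: 66.6
```

```bash
python3 - <<'E'
from h import *
s,y,m=yaws();print(s['clock'],s['position'],m[:,2],s['contact_force'],s['wrist_torque'])
d=grab('scene');L=[516.75,-226.1]
c,s_=.829,-.559
# expected outline of seated lid: label centre, tongue bridge outer mid
print(proj(d,[[*L,156],[L[0]-45*c,L[1]-45*s_,110],[480.5,-201.7,102]]))
x,y=[int(v) for v in proj(d,[[*L,120]])[0]];g=cv2.resize(d['image'][y-40:y+35,x-50:x+50,::-1],(800,600),interpolation=cv2.INTER_CUBIC);cv2.imwrite('pics/end2.png',g)
E
```

```text
14.1667 [ 516.6322642  -225.97870812  142.17020448] [ 0.00371798 -0.0024887  -0.99998999] [-5.273035    1.88364314 21.81320928] [ 1.1914557   1.92305638 -0.0721565 ]
[[380.70008019 174.94322386]
 [389.61460617 203.83441267]
 [388.87693207 206.67355206]]
```

The push looks loaded toward the tongue side. I'll tip the tool slightly to press the far rim down as well.

Request:
{"name": "play_rows", "arguments": {"series": [[0,0,0,0.05,0.07,0],[0,0,0,0,0,0],[0,0,0,0,0,0],[0,0,0,0,0,0]]}}

```text
clock: 14.55
position: [517.0, -226.2, 142.2]
ee_rot: [-0.471, 0.882, 0.002, -0.001]
contact_force: [-4.9, 2.4, 20.6]
gripper_width: 58.6
grasp_force: 66.6
```

```bash
python3 - <<'E'
from h import *
s,y,m=yaws();print(s['clock'],s['position'],m[:,2],s['contact_force'],s['wrist_torque'])
E
```

```text
14.55 [ 516.97015824 -226.20176421  142.22690066] [-0.00237867  0.00230339 -0.99999452] [-4.86288241  2.40649272 20.56272595] [ 0.6748111   1.6239922  -0.10509949]
```

Request:
{"name": "play_rows", "arguments": {"series": [[0,0,-0.4,-0.02,-0.03,0],[0,0,-0.4,0,0,0],[0,0,0,0,0,0],[0,0,0,0,0,0],[0,0,0,0,0,0]]}}

```text
clock: 14.97
position: [516.8, -226.1, 142.2]
ee_rot: [-0.471, 0.882, -0.0, 0.0]
contact_force: [-6.1, 3.3, 24.5]
gripper_width: 58.8
grasp_force: 66.7
```

```bash
python3 - <<'E'
from h import *
s,y,m=yaws();print(s['clock'],s['position'],m[:,2],s['contact_force'],s['wrist_torque'])
E
```

```text
14.9667 [ 516.82407856 -226.05365823  142.16094249] [ 6.14462989e-04  1.87899604e-04 -9.99999794e-01] [-6.09495108  3.3460969  24.51141508] [ 1.09883906  2.06239919 -0.12135246]
```

The tool is vertical, pressing with 24.5 N at exactly the seat height (142.2 − 62.2 = 80). Now I'll hold for more than 4 s.

Request:
{"name": "play_rows", "arguments": {"series": [[0,0,0,0,0,0],[0,0,0,0,0,0],[0,0,0,0,0,0],[0,0,0,0,0,0],[0,0,0,0,0,0],[0,0,0,0,0,0],[0,0,0,0,0,0],[0,0,0,0,0,0],[0,0,0,0,0,0],[0,0,0,0,0,0],[0,0,0,0,0,0],[0,0,0,0,0,0],[0,0,0,0,0,0],[0,0,0,0,0,0],[0,0,0,0,0,0],[0,0,0,0,0,0],[0,0,0,0,0,0],[0,0,0,0,0,0],[0,0,0,0,0,0],[0,0,0,0,0,0]]}}

```text
clock: 16.63
position: [516.8, -226.1, 142.1]
ee_rot: [-0.471, 0.882, -0.0, 0.0]
contact_force: [-6.5, 3.2, 25.3]
gripper_width: 59.3
grasp_force: 66.7
```

Request:
{"name": "play_rows", "arguments": {"series": [[0,0,0,0,0,0],[0,0,0,0,0,0],[0,0,0,0,0,0],[0,0,0,0,0,0],[0,0,0,0,0,0],[0,0,0,0,0,0],[0,0,0,0,0,0],[0,0,0,0,0,0],[0,0,0,0,0,0],[0,0,0,0,0,0],[0,0,0,0,0,0],[0,0,0,0,0,0],[0,0,0,0,0,0],[0,0,0,0,0,0],[0,0,0,0,0,0],[0,0,0,0,0,0],[0,0,0,0,0,0],[0,0,0,0,0,0],[0,0,0,0,0,0],[0,0,0,0,0,0]]}}

```text
clock: 18.3
position: [516.8, -226.1, 142.2]
ee_rot: [-0.471, 0.882, -0.0, 0.0]
contact_force: [-7.4, 2.9, 24.4]
gripper_width: 58.9
grasp_force: 66.7
```

Request:
{"name": "play_rows", "arguments": {"series": [[0,0,0,0,0,0],[0,0,0,0,0,0],[0,0,0,0,0,0],[0,0,0,0,0,0],[0,0,0,0,0,0],[0,0,0,0,0,0],[0,0,0,0,0,0],[0,0,0,0,0,0],[0,0,0,0,0,0],[0,0,0,0,0,0],[0,0,0,0,0,0],[0,0,0,0,0,0],[0,0,0,0,0,0],[0,0,0,0,0,0],[0,0,0,0,0,0],[0,0,0,0,0,0],[0,0,0,0,0,0],[0,0,0,0,0,0],[0,0,0,0,0,0],[0,0,0,0,0,0]]}}

```text
clock: 19.97
position: [516.8, -226.1, 142.1]
ee_rot: [-0.471, 0.882, -0.0, 0.0]
contact_force: [-6.6, 3.4, 24.0]
gripper_width: 59.2
grasp_force: 66.7
```

```bash
python3 -c "
from bench import job_done
print(job_done())"
```

```text
the job is handed in; nothing more can be done
None
```

The lid is on with its tongue in the slot, pressed down to seat height at about 24 N, held for over 5 seconds and still held when I handed the job in at about 20 s; seating is judged from the tool's height and force, as I couldn't read the switch directly.

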